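Close up the bench analyser and start it

ROBOT

A 6-joint arm with a two-finger parallel gripper is mounted at the origin on the work surface. World frame = base frame: x ahead of the robot, y to its left, z up, the work surface at z = 0. Lengths are in m, angles in rad, forces in N, time in s.
With the tool pointing down it reaches from about 0.375 to 0.9 m from the base axis. Payload 3.1 kg.
Tool frame: the origin (TCP) lies between the finger pads; the fingertips stand 17 mm ahead of it and the grasp point (between the pads) lies 2 mm behind it (robot.nose_length is the distance from the TCP to the fingertips, in m); z points along the fingers, y is the line along which they close (so a half turn about z gives the same grasp; the last joint's range is limited). The gripper opens to 87 mm and grips with 3 to 60 N. Pads are 19 mm wide; open, the fingers measure 117 mm over their backs; the gripper's body (75 mm by 190 mm) begins 51 mm behind the grasp point.
Start: joints at [1.03, 0.527, 1.433, -0, 1.181, -0.178], TCP at [0.222, 0.584, 0.24] pointing down, gripper open.
Joint ranges: [-3.08, 3.08], [-0.75, 2.2], [0.22, 2.44], [-1.43, 4.57], [0, 2.65], [-2.85, 2.85]. Speed limits (rad/s): [2.79, 2.79, 3.14, 3.14, 3.14, 3.14].

INTERFACE

Orientations are given as a unit quaternion [x, y, z, w].
In Python, from rig import robot, cams gives the robot as it stands.
- The arm moves only by the shell command python3 -m pendant 'ROWS' [FORCE]. ROWS is JSON, a list of rows, each an object with "jaw": the opening, from 0 (shut) to 1 (fully open); "linear": the shift along the tool's x, y, z in cm, a list of three; "twist": the turn about the tool's z in degrees. A call has 1 to 12 rows; each row shifts and turns the commanded pose from where the row before left it, along the tool's axes as they then stand; what a row does not reach is not made up. A row lasts 1/12 s, in which the tool goes at most 41.7 mm and 7.16 degrees, less where a joint would pass 70% of its speed; a pose out of reach is approached as far as the arm can. A call is refused whole if a number of a shift passes 4.17 or a number of a turn 7.16, either way. A call with a gripper value outside its range is refused whole. The fingers move at their own pace and stop on an object; FORCE is the grip in N (left out, the last holds). Time passes only in rows, so rows that do not move let the fingers close. It gives the time, the measured TCP pose, the force, the opening and the grip force at its end, in the units of the state.
- robot.get_obs(): the state, without advancing time (a new reading comes with each control period).
- cams.camera(name): name is "side" or "top" or "wrist"; returns a dict with "color" (420x560x3 uint8, blue, green, red), "depth" (420x560 float32, m along the optical axis (not along the pixel's ray), 0 where there is no reading), "fov_y" (degrees; the focal length in pixels is half the picture's height over the tangent of half this angle, whatever the lens; pixels are square), "cx", "cy" (the principal point, pixels), "k1" (the pictures are not rectified: a ray, as slopes to the right and down, at radius r is drawn at 1 + k1 r^2 times it, then the intrinsics apply), "view" (4x4, takes a point from world to camera coordinates). Camera axes: x right, y down, z forward; pixel columns grow to the right and rows downward; lengths in m; the calibration is good to about 2 mm. A picture is of the moment at which its call begins.
- robot.hand_in(): hands the job in; it is judged then, once.
The state is a dict: "time": time; "q": joint angles; "joint_velocities": joint speeds; "joint_torque": joint torques, N m; "position": TCP position; "tool_rot": TCP orientation; "ft_force": force on the tool from outside, world axes, zero at the start; "moment": the same for the moment, N m; "grip_width": finger opening in m; "grip_force": force on a finger pad.
Only numpy, scipy, OpenCV 4.12 (cv2) and the standard library are available. Lean on these libraries where they do the work, as an engineer would, in place of code of your own. Each camera call takes 0.05 s, during which the arm holds its last target. There are 200 camera calls.

TASK

Get the two-module bench analyser ready and start it, with fingertip pushes only: first push the open sample drawer fully home with the little jar still standing in it, then push the hinged cover on the other module fully shut without slamming it, and then press the button on the separate little start pad beside the modules all the way down and let it go. Do not touch the jar in the drawer, do not press the button before both are shut, do not pick anything up, and leave everything else on the table and on the modules where it stands.

Things in the scene. Friction and masses are not known exactly. Their poses are not given: they have to be found in the camera images.
- sample_module: White box, 150 deep (x) x 150 wide (y) x 85 mm high, fixed to the table, with the sample drawer in its front. Origin: centre of its underside; x points from front to back, z up. It stands beside the measuring module, left or right of it.
- drawer (a joint): Opening of the sample drawer in m: 0 = fully home, at most 0.075; it starts 0.045 to 0.065 open. It slides along the module's x (opens to -x), resists with about 1.5 N, stays where it is left.
- drawer_front (a point): Centre of the outer face of the drawer's flat grey front panel (no handle), which is 136 wide (y), 52 high and 12 mm thick (x, the tray lies behind it); this point is 42 mm above the table, its x and y axes are those of the module. Fully home, it lies 87 mm before the module's centre, the panel against the box. The tray behind it is open at the top, 22 mm high, its floor 23 mm above the table.
- sample_jar: Small clear jar with a white cap, 32 mm across, 36 mm high, about 40 g, standing loose in the open part of the drawer, about 85 mm before the module's centre. Origin: centre of its underside, z up. It rides in with the drawer under the box's roof (73 mm above the table).
- measuring_module: White box of the same size, 150 x 150 x 85 mm, fixed to the table, with the hinged cover on the rear of its top. Origin: centre of its underside; x points from front to back, z up.
- cover (a joint): Angle of the cover in rad: 0 = shut, lying flat on the module; 1.57 = upright; it starts at 1.15 to 1.55. A stiff hinge (about 1.5 N at its free edge) holds it where it is left.
- cover_hinge (a point): Middle of the cover's hinge line, 65 mm behind the module's centre and 86.5 mm above the table. It turns with the cover: z is the normal of its outer face (up when shut, to the back when upright), -x runs to the free edge. The cover is a grey plate 90 long, 120 wide (y), 10 mm thick; this point lies in its inner face, the outer face 10 mm along +z.
- cover_edge (a point): Middle of the cover's free edge, 90 mm from the hinge, half-way through its thickness.
- start (a joint): Travel of the start button in m: 0 = up, 0.006 = all the way down, which takes 5 N; it springs back.
- start_top (a point): Centre of the top of the round grey start button (24 mm across, in a round black housing 40 mm across) in the middle of the start pad, a white box 60 x 60 x 38 mm fixed to the table, at the front, left or right of the modules. This point is 60 mm above the table when up; it is pressed straight down.
- vial: Bystander: amber vial, 22 mm across, 36 mm high, standing on the measuring module's front strip at its +y side. Origin: centre of its underside.
- petri: Bystander: glass dish, 62 mm across, 13 mm high, lying on the sample module's top, towards the back. Origin: centre of its underside.
- short_jar: Bystander: closed glass jar, 52 mm across, 60 mm high, on the table behind the gap between the modules. Origin: centre of its underside.
- cylinder: Bystander: glass measuring cylinder, foot 64 mm across, 179 mm high, on the left. Origin: centre of its underside.
- wash_bottle: Bystander: white bottle, 60 mm across, 150 mm high, on the right. Origin: centre of its underside.
- dish_stack: Bystander: stack of glass dishes, 91 mm across, 41 mm high, at the front on the left or the right, whichever side is without the start pad. Origin: centre of its underside.
There are look-alikes about, which are no part of the job. Several things have the shape of the sample_jar; the one meant has the colours described above.

How it is judged:
On the way, in this order (a step that is already met when the one before it is completed fails the run):
1. the drawer is fully home, the cover still open (value of joint drawer below 0.003 m and value of joint cover above 0.5 rad), for 0.2 s.
2. the cover is fully shut, the drawer still home (value of joint drawer below 0.003 m and value of joint cover below 0.04 rad), for 0.2 s.
3. the start button is pressed all the way down, drawer and cover shut (all of step 2 and value of joint start above 0.0045 m), for 0.05 s.
4. the start button is let go (value of joint start below 0.0015 m), for 0.1 s.
At the end, for the whole second after the job is handed in: Drawer home within 3 mm, cover shut within 0.04 rad, button up again, the jar standing upright (within 0.35 rad) and still on the drawer's floor (all of step 2 and value of joint start below 0.0015 m and angle between sample_jar's own z axis and vertical below 0.35 rad and linear speed of sample_jar below 0.02 m/s and height (world z) of sample_jar between 0.018 and 0.032 m); the robot touches nothing.
It fails at once if the button is pressed before drawer and cover are both shut (value of joint start above 0.003 m and (value of joint drawer above 0.006 m or value of joint cover above 0.08 rad)).
It fails at once if the cover is slammed (faster than 4 rad/s) (velocity of joint cover below -4 rad/s).
It fails at once if the jar in the drawer is touched by the robot (contact force between any of the arm, the fingers and sample_jar above 0.3 N).
It fails at once if the jar in the drawer is lifted or tipped over (height (world z) of sample_jar above 0.038 m or angle between sample_jar's own z axis and vertical above 0.6 rad).
It fails at once if any bystander is displaced by more than 25 mm, lifted or tipped over (distance of any of vial, petri, short_jar, cylinder, wash_bottle, dish_stack from where it was at the start of the episode above 0.025 m or angle between any of vial, petri, short_jar, cylinder, wash_bottle, dish_stack's own z axis and vertical above 0.5 rad).
It also fails if it takes over 48 s, if anything falls off the work surface, if the arm or the gripper's body presses on something with over 40 N, if the wrist force passes 120 N, or if a joint passes its speed limit or range.

## Working session

There is one attempt and no reset: what is moved stays moved. The work goes in short steps, Python scripts to look and compute and a shell command to move; the robot and the scene stay as the last step left them, time stands still between calls to the robot, and variables do not carry over. Pictures are saved under pics/ and viewed, at most 10 in all, crops included, and the job is handed in when it is done.

```bash
ls; mkdir -p pics
cat > h.py <<'E'
import numpy as np, cv2
from rig import robot, cams
def K(c):
    h,w=c["depth"].shape; f=h/2/np.tan(np.radians(c["fov_y"])/2)
    return np.array([[f,0,c["cx"]],[0,f,c["cy"]],[0,0,1.]]), np.array([c["k1"],0,0,0.])
def cloud(c):
    k,d=K(c); h,w=c["depth"].shape
    u,v=np.meshgrid(np.arange(w),np.arange(h))
    p=cv2.undistortPoints(np.stack([u,v],-1).reshape(-1,1,2).astype(np.float64),k,d).reshape(h,w,2)
    z=c["depth"].astype(float); P=np.stack([p[...,0]*z,p[...,1]*z,z],-1)
    T=np.linalg.inv(np.array(c["view"])); W=P@T[:3,:3].T+T[:3,3]; W[z==0]=np.nan
    return W
E
python3 - <<'E'
from h import *
for n in ["top","side"]:
    c=cams.camera(n); cv2.imwrite(f"pics/{n}0.png",c["color"]); np.save(f"{n}0.npy",cloud(c))
    print(n,c["fov_y"],c["k1"],np.round(np.linalg.inv(c["view"]),2).tolist())
o=robot.get_obs(); print(o)
E
```

```text
pics
top 42.27112499249197 -0.19788288742045393 [[0.02, -0.99, 0.1, 0.43], [-1.0, -0.02, -0.0, 0.02], [0.01, -0.1, -0.99, 1.4], [0.0, 0.0, 0.0, 1.0]]
side 57.02786583825728 -0.06479115460927314 [[0.79, -0.36, 0.5, 0.05], [-0.61, -0.48, 0.63, -0.64], [0.01, -0.8, -0.6, 0.71], [0.0, 0.0, 0.0, 1.0]]
{'time': 0.1, 'q': array([ 1.02945381e+00,  5.28348277e-01,  1.43379188e+00, -1.90606696e-05,
        1.18138519e+00, -1.78478724e-01]), 'joint_velocities': array([-0.00118096, -0.00339534, -0.00314769, -0.00051197,  0.00129813,
       -0.00024326]), 'joint_torque': array([ 5.59647615e-04, -4.40984881e+01, -1.77151161e+01,  6.35221833e-02,
        5.33227343e-02, -3.61978505e-05]), 'position': array([0.22147953, 0.5837655 , 0.23867913]), 'tool_rot': array([ 1.80434501e-01,  9.83586527e-01, -9.07538103e-04, -3.32090660e-04]), 'ft_force': array([0.0135866 , 0.31525648, 0.46580124]), 'moment': array([ 0.01150591,  0.00572771, -0.01723586]), 'grip_force': 0.0, 'grip_width': 0.08702421003413664}
```

View pics/top0.png

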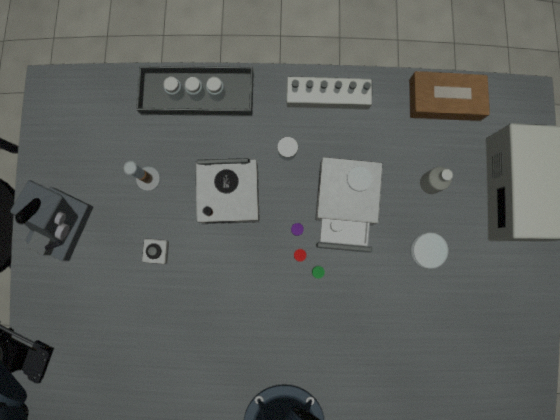

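View pics/side0.png

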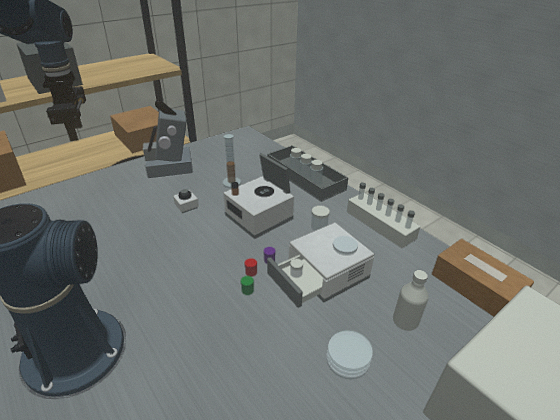

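The top view shows the measuring module at (226,190) with its cover nearly upright at (222,161) and the vial at (208,210). The sample module is at (350,190), its drawer front at (344,247), and the petri at (358,178). The start pad is at (154,251), and the dish stack at (430,250). 

Sample_jar candidates are the white-capped one in the drawer (337,226), purple (297,229), red (300,255), green (318,271) and the white-capped ones in the tray (172–215,86). The first fits, since it stands in the drawer. I'll measure next and crop that area.

Run:
```python
from h import *
W=np.load("top0.npy"); im=cv2.imread("pics/top0.png")
def rect(name,box,z0,z1,P=None):
    x0,y0,x1,y1=box; A=W[y0:y1,x0:x1].reshape(-1,3)
    A=A[(A[:,2]>z0)&(A[:,2]<z1)]
    if len(A)<5: print(name,len(A)); return
    r=cv2.minAreaRect((A[:,:2]*1000).astype(np.float32)); print(name,len(A),"rect c",np.round(r[0],1),"size",np.round(r[1],1),"ang",round(r[2],2),"z",np.round(np.percentile(A[:,2],[5,50,95]),4))
rect("samp",(310,150,390,226),.078,.09)
rect("meas",(190,150,265,228),.078,.09)
rect("front",(310,238,378,256),.055,.08)
rect("cover",(190,150,265,172),.13,.25)
rect("cover_all",(190,150,265,172),.10,.25)
rect("pad",(138,235,172,268),.03,.045)
rect("hous",(138,235,172,268),.046,.056)
rect("btn",(138,235,172,268),.056,.07)
rect("vial",(198,200,218,220),.11,.13)
rect("jar",(325,216,350,240),.05,.07)
rect("purple",(285,220,310,240),.02,.06)
rect("red",(290,246,312,264),.02,.06)
rect("green",(308,262,330,282),.02,.06)
rect("shortjar",(272,135,302,162),.04,.07)
rect("petri",(340,160,378,195),.092,.11)
rect("cyl",(120,155,165,192),.05,.2)
rect("dish",(405,228,455,272),.03,.05)
s=cv2.imread("pics/side0.png")
a=cv2.resize(im[140:285,185:385],None,fx=3.9,fy=3.9,interpolation=cv2.INTER_CUBIC)
cv2.imwrite("pics/crop.png",a)
```

```text
samp 3019 rect c [ 598.5 -149.5] size [149.7 151.3] ang 85.81 z [0.0809 0.0853 0.089 ]
meas 3266 rect c [590.9 153.7] size [150.8 151.4] ang 3.06 z [0.081  0.0853 0.089 ]
front 270 rect c [ 458.1 -138.4] size [133.3  12.3] ang 85.45 z [0.0632 0.0692 0.0742]
cover 244 rect c [647.4 156. ] size [ 12.9 120.2] ang 3.97 z [0.1684 0.1762 0.1806]
cover_all 264 rect c [647.7 155.9] size [ 16.9 120.2] ang 5.84 z [0.1226 0.176  0.1805]
pad 365 rect c [438.6 336.9] size [60.7 61. ] ang 86.79 z [0.0333 0.0382 0.0435]
hous 118 rect c [437.3 335.7] size [43.9 41.2] ang 71.67 z [0.0465 0.05   0.0545]
btn 68 rect c [439.2 335.9] size [21.8 21.3] ang 46.3 z [0.0565 0.0599 0.0659]
vial 71 rect c [536.4 194.5] size [20.3 20.1] ang 63.44 z [0.1165 0.121  0.1255]
jar 127 rect c [ 511.1 -121.4] size [30.2 27.6] ang 89.11 z [0.0547 0.0587 0.063 ]
purple 124 rect c [501.4 -22.6] size [28.5 29.9] ang 45.46 z [0.0316 0.0363 0.041 ]
red 126 rect c [436.7 -31.6] size [30.1 30.1] ang 1.37 z [0.0317 0.0365 0.0405]
green 117 rect c [395.  -77.5] size [28.5 28.5] ang 44.72 z [0.031  0.0365 0.0402]
shortjar 341 rect c [706.8   5.3] size [50.8 50.6] ang 58.75 z [0.054  0.0608 0.0651]
petri 496 rect c [ 629.7 -165.7] size [93.1 68.7] ang 83.14 z [0.0945 0.0985 0.1027]
cyl 288 rect c [626.4 369.2] size [30.  28.6] ang 85.46 z [0.0644 0.1577 0.1825]
dish 999 rect c [ 452.8 -363.1] size [89.1 89.9] ang 0.66 z [0.0367 0.0412 0.0461]
```

View pics/crop.png

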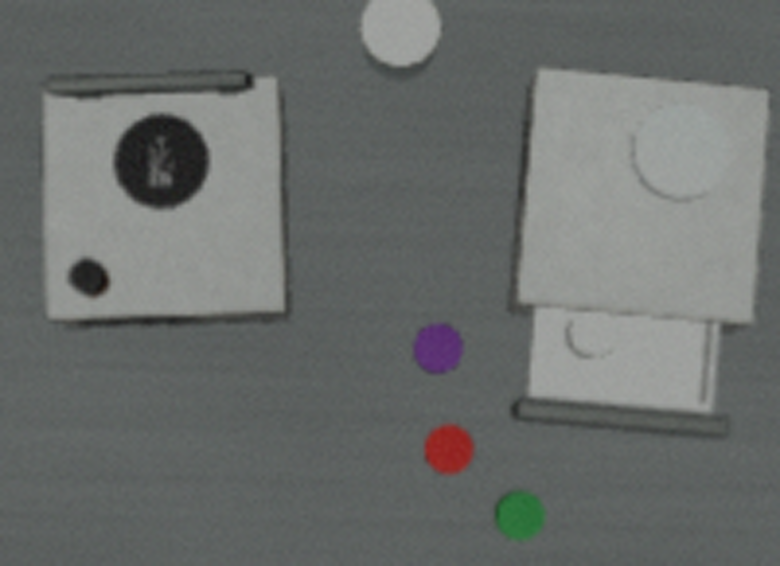

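The crop shows the white-capped jar in the drawer, at original pixel (337,226). It measures (0.511, -0.121) with its top at 0.059, as it should for a 36 mm jar on the tray floor at 23 mm. The purple, red and green ones stand on the table. All the sizes agree. The sample module's yaw is about -4.4° and the drawer is about 60 mm open. The measuring module's yaw is about 3° and the cover about 1.42 rad. I'm moving now.

```bash
python3 -m pendant '[{"jaw":0,"linear":[0,0,0],"twist":-6.93},{"jaw":0,"linear":[0,0,0],"twist":-6.93},{"jaw":0,"linear":[0,0,0],"twist":-6.93},{"jaw":0,"linear":[-2.8,-3,0],"twist":0},{"jaw":0,"linear":[-2.8,-3,0],"twist":0},{"jaw":0,"linear":[-2.8,-3,0],"twist":0},{"jaw":0,"linear":[-2.8,-3,0],"twist":0},{"jaw":0,"linear":[-2.8,-3,0],"twist":0},{"jaw":0,"linear":[-2.8,-3,0],"twist":0},{"jaw":0,"linear":[-2.8,-3,0],"twist":0},{"jaw":0,"linear":[0,-4,0],"twist":0},{"jaw":0,"linear":[0,-4,0],"twist":0}]' 10
```

```text
time: 1.1
position: [0.4194, 0.2926, 0.2391]
tool_rot: [0.0, 1.0, 0.0, 0.0]
ft_force: [0.2, -0.9, 0.0]
grip_width: 0.0148
grip_force: 0.0
```

```bash
python3 -m pendant '[{"jaw":0,"linear":[0,-3.9,0],"twist":0},{"jaw":0,"linear":[0,-3.9,0],"twist":0},{"jaw":0,"linear":[0,-3.9,0],"twist":0},{"jaw":0,"linear":[0,-3.9,0],"twist":0},{"jaw":0,"linear":[0,-3.9,0],"twist":0},{"jaw":0,"linear":[0,-3.9,0],"twist":0},{"jaw":0,"linear":[0,-3.9,0],"twist":0},{"jaw":0,"linear":[0,-3.9,0],"twist":0},{"jaw":0,"linear":[0,-3.9,0],"twist":0},{"jaw":0,"linear":[0,-3.9,0],"twist":0},{"jaw":0,"linear":[0,-3.9,0],"twist":4.4},{"jaw":0,"linear":[0,0,0],"twist":0}]'
python3 - <<'E'
from h import *
o=robot.get_obs(); print(o["position"],o["tool_rot"])
c=cams.camera("wrist"); cv2.imwrite("pics/w1.png",c["color"])
E
```

```text
time: 2.1
position: [0.4194, -0.1419, 0.2399]
tool_rot: [0.043, 0.999, -0.002, 0.002]
ft_force: [0.2, 0.0, -0.4]
grip_width: 0.0006
grip_force: 0.0
[ 0.41941884 -0.14188361  0.23991457] [ 0.04276255  0.99908062 -0.00244839  0.00181174]
```

View pics/w1.png

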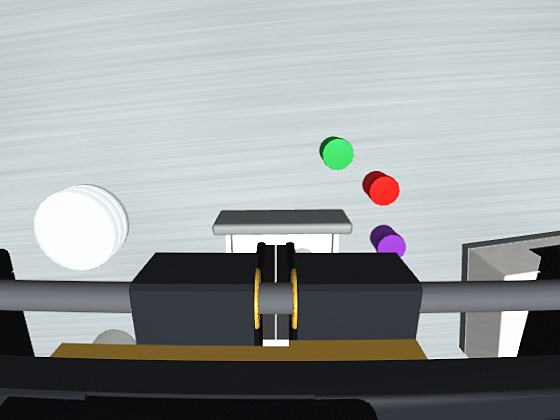

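The wrist view shows the drawer panel at (282,222), lined up with the closed fingers at (277,300). The coloured jars sit clear to the side, at (337,153) to (390,245). I'm going down and pushing.

```bash
python3 -m pendant '[{"jaw":0,"linear":[0,0,3.5],"twist":0},{"jaw":0,"linear":[0,0,3.5],"twist":0},{"jaw":0,"linear":[0,0,3.5],"twist":0},{"jaw":0,"linear":[0,0,3.5],"twist":0},{"jaw":0,"linear":[0,0,2.5],"twist":0},{"jaw":0,"linear":[0,0,1.2],"twist":0},{"jaw":0,"linear":[-0.6,0,0],"twist":0},{"jaw":0,"linear":[-0.6,0,0],"twist":0},{"jaw":0,"linear":[-0.4,0,0],"twist":0},{"jaw":0,"linear":[-0.3,0,0],"twist":0},{"jaw":0,"linear":[-0.3,0,0],"twist":0},{"jaw":0,"linear":[-0.3,0,0],"twist":0}]'
```

```text
time: 3.15
position: [0.443, -0.1365, 0.0635]
tool_rot: [0.038, 0.999, -0.0, 0.0]
ft_force: [-2.2, 0.5, 0.2]
grip_width: 0.0003
grip_force: 0.8
```

```bash
python3 -m pendant '[{"jaw":0,"linear":[-0.35,0,0],"twist":0},{"jaw":0,"linear":[-0.4,0,0],"twist":0},{"jaw":0,"linear":[-0.45,0,0],"twist":0},{"jaw":0,"linear":[-0.5,0,0],"twist":0},{"jaw":0,"linear":[-0.5,0,0],"twist":0},{"jaw":0,"linear":[-0.5,0,0],"twist":0},{"jaw":0,"linear":[-0.5,0,0],"twist":0},{"jaw":0,"linear":[-0.5,0,0],"twist":0},{"jaw":0,"linear":[-0.45,0,0],"twist":0},{"jaw":0,"linear":[-0.4,0,0],"twist":0},{"jaw":0,"linear":[-0.3,0,0],"twist":0},{"jaw":0,"linear":[-0.2,0,0],"twist":0}]'; python3 -m pendant '[{"jaw":0,"linear":[-0.2,0,0],"twist":0},{"jaw":0,"linear":[-0.2,0,0],"twist":0},{"jaw":0,"linear":[-0.2,0,0],"twist":0},{"jaw":0,"linear":[-0.1,0,0],"twist":0},{"jaw":0,"linear":[-0.1,0,0],"twist":0}]'
```

```text
time: 4.15
position: [0.4936, -0.1405, 0.0625]
tool_rot: [0.038, 0.999, -0.0, 0.0]
ft_force: [-0.6, 1.4, -0.1]
grip_width: 0.0004
grip_force: 0.8
time: 4.57
position: [0.5002, -0.141, 0.0625]
tool_rot: [0.038, 0.999, 0.0, -0.001]
ft_force: [-5.8, -1.3, 2.3]
grip_width: 0.0001
grip_force: 2.7
```

Force is rising, so this is probably the end stop. I'll push a little more to confirm.

```bash
python3 -m pendant '[{"jaw":0,"linear":[-0.1,0,0],"twist":0},{"jaw":0,"linear":[-0.1,0,0],"twist":0},{"jaw":0,"linear":[-0.1,0,0],"twist":0},{"jaw":0,"linear":[0,0,0],"twist":0}]'
```

```text
time: 4.9
position: [0.5003, -0.1409, 0.0624]
tool_rot: [0.038, 0.999, 0.001, -0.004]
ft_force: [-10.7, -2.6, 5.0]
grip_width: 0.0004
grip_force: 4.7
```

```bash
python3 -m pendant '[{"jaw":0,"linear":[0.3,0,0],"twist":0},{"jaw":0,"linear":[1,0,0],"twist":0},{"jaw":0,"linear":[2,0,-1],"twist":0},{"jaw":0,"linear":[0,0,-4],"twist":0},{"jaw":0,"linear":[0,0,-4],"twist":0},{"jaw":0,"linear":[0,0,-4],"twist":0},{"jaw":0,"linear":[0,0,-4],"twist":0},{"jaw":0,"linear":[0,0,-2],"twist":-7},{"jaw":0,"linear":[0,3,0],"twist":0},{"jaw":0,"linear":[0,4,0],"twist":0},{"jaw":0,"linear":[0,4,0],"twist":0},{"jaw":0,"linear":[0,4,0],"twist":0}]'
python3 - <<'E'
from h import *
o=robot.get_obs(); print(o["position"],o["tool_rot"])
c=cams.camera("top"); cv2.imwrite("pics/t2.png",cv2.resize(c["color"][120:300,120:400],None,fx=2.8,fy=2.8)); W=cloud(c)
for n,b,z0,z1 in [("front",(310,215,385,250),.055,.0745),("cover",(190,150,265,172),.13,.2)]:
    A=W[b[1]:b[3],b[0]:b[2]].reshape(-1,3);A=A[(A[:,2]>z0)&(A[:,2]<z1)]
    print(n,cv2.minAreaRect((A[:,:2]*1000).astype(np.float32)))
E
```

```text
time: 5.9
position: [0.4648, 0.0121, 0.2532]
tool_rot: [-0.022, 1.0, -0.0, 0.002]
ft_force: [0.5, 0.8, 1.2]
grip_width: 0.0003
grip_force: 0.0
[0.46478964 0.01208611 0.2532151 ] [-2.17096239e-02  9.99762322e-01 -2.19160441e-04  1.98582071e-03]
front ((516.1626586914062, -159.06060791015625), (114.11642456054688, 12.813704490661621), 85.57298278808594)
cover ((647.2046508789062, 155.7505340576172), (12.121344566345215, 120.0077133178711), 4.0829386711120605)
```

View pics/t2.png

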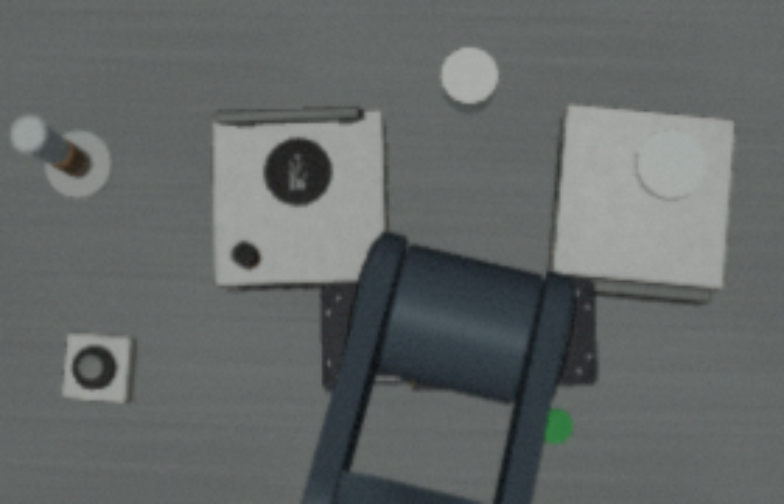

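The top view shows the drawer panel against the box at (650,290). Its centre is measured within 2 mm of home, and the stop force agrees. The cover is unchanged at (288,116). Next I'm moving behind the cover.

```bash
python3 -m pendant '[{"jaw":0,"linear":[-3.5,1.96,0],"twist":0},{"jaw":0,"linear":[-3.5,1.96,0],"twist":0},{"jaw":0,"linear":[-3.5,1.96,0],"twist":0},{"jaw":0,"linear":[-3.5,1.96,0],"twist":0},{"jaw":0,"linear":[-3.5,1.96,0],"twist":0},{"jaw":0,"linear":[-3.5,1.96,0],"twist":0},{"jaw":0,"linear":[-3.5,0.5,0],"twist":0},{"jaw":0,"linear":[0,0,0],"twist":0},{"jaw":0,"linear":[0,0,0],"twist":-1}]'
```

```text
time: 6.7
position: [0.705, 0.1448, 0.2512]
tool_rot: [-0.032, 0.999, 0.0, 0.0]
ft_force: [-0.1, -0.8, -0.2]
grip_width: 0.0001
grip_force: 0.0
```

```bash
python3 -m pendant '[{"jaw":0,"linear":[0,1,2],"twist":0},{"jaw":0,"linear":[0,0,3],"twist":0},{"jaw":0,"linear":[0,0,2.7],"twist":0},{"jaw":0,"linear":[1.2,0,0],"twist":0},{"jaw":0,"linear":[1.2,0,0],"twist":0},{"jaw":0,"linear":[0.8,0,0],"twist":0},{"jaw":0,"linear":[0.4,0,0],"twist":0},{"jaw":0,"linear":[0.3,0,0],"twist":0},{"jaw":0,"linear":[0.2,0,0],"twist":0},{"jaw":0,"linear":[0,0,0],"twist":0}]'
```

```text
time: 7.53
position: [0.6625, 0.1518, 0.1765]
tool_rot: [-0.031, 1.0, -0.0, 0.001]
ft_force: [0.7, 0.5, 0.5]
grip_width: 0.0006
grip_force: 0.3
```

```bash
python3 -m pendant '[{"jaw":0,"linear":[0.7,0,0.15],"twist":0},{"jaw":0,"linear":[0.65,0,0.2],"twist":0},{"jaw":0,"linear":[0.67,0,0.23],"twist":0},{"jaw":0,"linear":[0.67,0,0.23],"twist":0},{"jaw":0,"linear":[0.61,0,0.36],"twist":0},{"jaw":0,"linear":[0.61,0,0.36],"twist":0},{"jaw":0,"linear":[0,0,0],"twist":0}]'
python3 - <<'E'
from h import *
c=cams.camera("side"); cv2.imwrite("pics/s3.png",cv2.resize(c["color"][100:280,180:400],None,fx=3,fy=3))
E
```

```text
time: 8.12
position: [0.6201, 0.1496, 0.1588]
tool_rot: [-0.032, 0.999, -0.0, -0.003]
ft_force: [-0.0, -0.4, 0.5]
grip_width: 0.0004
grip_force: 0.1
```

View pics/s3.png

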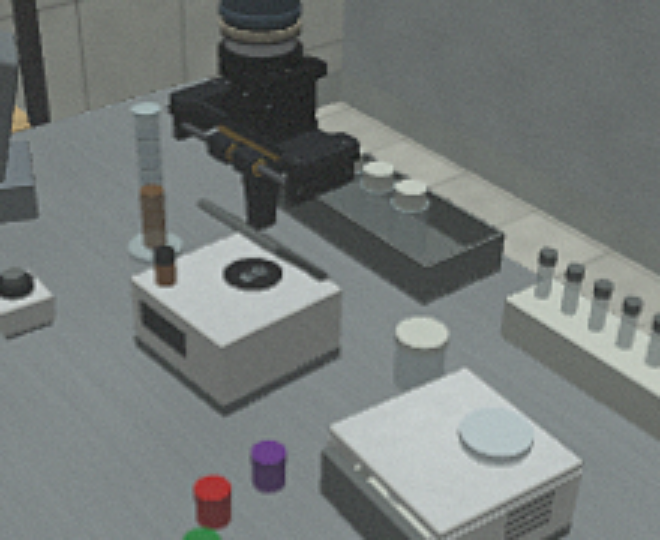

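The side view shows the cover at about 0.75 rad with the fingertip behind it at (262,215). The vial is untouched at (165,265). I'm continuing round the arc.

```bash
python3 -m pendant '[{"jaw":0,"linear":[0.38,0,0.36],"twist":0},{"jaw":0,"linear":[0.38,0,0.36],"twist":0},{"jaw":0,"linear":[0.43,0,0.57],"twist":0},{"jaw":0,"linear":[0.43,0,0.57],"twist":0},{"jaw":0,"linear":[0.3,0,0.65],"twist":0},{"jaw":0,"linear":[0.3,0,0.65],"twist":0},{"jaw":0,"linear":[0.17,0,0.6],"twist":0},{"jaw":0,"linear":[0.1,0,0.5],"twist":0},{"jaw":0,"linear":[0,0,0.3],"twist":0},{"jaw":0,"linear":[0,0,0.2],"twist":0},{"jaw":0,"linear":[0,0,0],"twist":0}]'
```

```text
time: 9.08
position: [0.5969, 0.148, 0.1138]
tool_rot: [-0.032, 1.0, -0.0, -0.001]
ft_force: [-5.7, -0.3, 10.6]
grip_width: 0.0008
grip_force: 5.5
```

```bash
python3 -m pendant '[{"jaw":0,"linear":[0,0,0.2],"twist":0},{"jaw":0,"linear":[0,0,0.1],"twist":0},{"jaw":0,"linear":[0,0,0],"twist":0}]'
```

```text
time: 9.33
position: [0.5969, 0.148, 0.1136]
tool_rot: [-0.032, 0.999, -0.0, -0.001]
ft_force: [-9.1, -1.3, 24.9]
grip_width: 0.0005
grip_force: 12.6
```

```bash
python3 -m pendant '[{"jaw":0,"linear":[0,0,-0.6],"twist":0},{"jaw":0,"linear":[0,0,-1],"twist":0},{"jaw":0,"linear":[0,0,-3.5],"twist":0},{"jaw":0,"linear":[0,0,-4],"twist":0},{"jaw":0,"linear":[0,0,-4],"twist":0},{"jaw":0,"linear":[2.4,3.2,0],"twist":0},{"jaw":0,"linear":[2.4,3.2,0],"twist":0},{"jaw":0,"linear":[2.4,3.2,0],"twist":0},{"jaw":0,"linear":[2.4,3.2,0],"twist":0},{"jaw":0,"linear":[2.4,3.2,0],"twist":0},{"jaw":0,"linear":[2.4,3.2,0],"twist":0},{"jaw":0,"linear":[0,0,0],"twist":0}]'
python3 - <<'E'
from h import *
o=robot.get_obs(); print(o["position"],o["tool_rot"])
c=cams.camera("top"); W=cloud(c); cv2.imwrite("pics/t4.png",cv2.resize(c["color"][120:300,120:400],None,fx=2.8,fy=2.8))
for x in range(200,256,6): print(x,np.round(W[163:200:4,x,2],3))
E
```

```text
time: 10.33
position: [0.4368, 0.3349, 0.2405]
tool_rot: [-0.034, 0.999, 0.001, -0.002]
ft_force: [0.0, -1.0, 0.6]
grip_width: 0.0006
grip_force: 0.0
[0.43684382 0.33492801 0.24052911] [-3.44493776e-02  9.99404119e-01  9.01878033e-04 -1.95805045e-03]
200 [0.084 0.082 0.083 0.085 0.087 0.092 0.078 0.085 0.084 0.089]
206 [0.094 0.095 0.089 0.094 0.099 0.094 0.093 0.097 0.101 0.091]
212 [0.085 0.095 0.101 0.098 0.094 0.094 0.102 0.097   nan 0.096]
218 [0.09  0.102 0.099 0.101 0.101 0.106 0.1   0.096 0.098 0.097]
224 [0.087 0.099 0.1   0.098 0.097 0.099 0.097 0.093 0.098 0.097]
230 [0.099 0.096 0.099 0.095 0.096 0.093 0.094 0.099 0.098 0.094]
236 [0.093 0.095 0.095 0.096 0.096 0.099 0.096 0.098 0.097 0.101]
242 [0.102 0.099 0.095 0.099 0.094 0.099 0.096 0.102 0.097 0.098]
248 [0.101 0.093 0.094 0.096 0.095 0.095 0.099 0.1   0.093 0.09 ]
254 [0.083 0.084 0.086 0.083 0.085   nan 0.081 0.087 0.089 0.084]
```

View pics/t4.png

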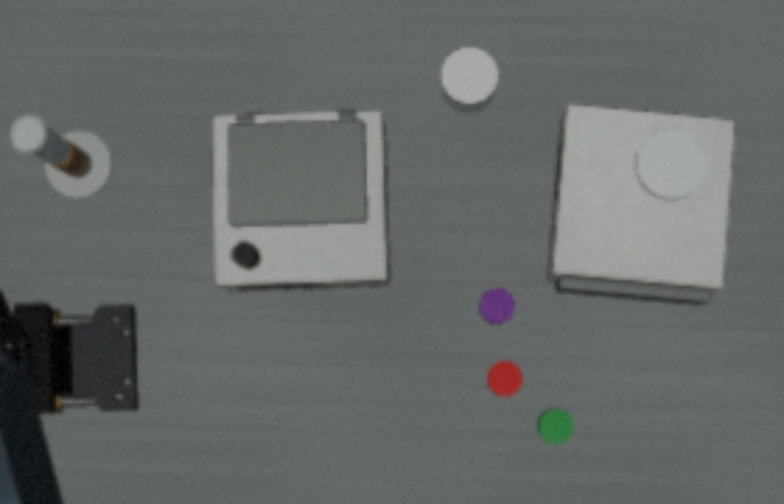

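The top view shows the cover flat at (298,172), measured at 0.0965 where shut is 0.0965, and the drawer panel home at (635,290). The bystanders have not moved. Next I'm pressing the button.

```bash
python3 -m pendant '[{"jaw":0,"linear":[0,0,3.5],"twist":0},{"jaw":0,"linear":[0,0,3.5],"twist":0},{"jaw":0,"linear":[0,0,3.5],"twist":0},{"jaw":0,"linear":[0,0,3],"twist":0},{"jaw":0,"linear":[0,0,1.8],"twist":0},{"jaw":0,"linear":[0,0,0.5],"twist":0},{"jaw":0,"linear":[0,0,0.4],"twist":0},{"jaw":0,"linear":[0,0,0.3],"twist":0},{"jaw":0,"linear":[0,0,0.3],"twist":0},{"jaw":0,"linear":[0,0,0.2],"twist":0},{"jaw":0,"linear":[0,0,0.1],"twist":0},{"jaw":0,"linear":[0,0,0],"twist":0}]'
```

```text
time: 11.38
position: [0.4434, 0.3305, 0.0714]
tool_rot: [-0.032, 0.999, 0.0, 0.001]
ft_force: [-0.1, -3.9, 6.3]
grip_width: 0.0007
grip_force: 3.2
```

```bash
python3 -m pendant '[{"jaw":0,"linear":[0,0,0.2],"twist":0},{"jaw":0,"linear":[0,0,0.1],"twist":0},{"jaw":0,"linear":[0,0,0],"twist":0}]'
```

```text
time: 11.63
position: [0.4435, 0.3305, 0.071]
tool_rot: [-0.032, 0.999, 0.0, 0.002]
ft_force: [-3.6, -6.1, 24.8]
grip_width: 0.0005
grip_force: 12.3
```

The button is at its hard stop, so I'll release it and back off.

```bash
python3 -m pendant '[{"jaw":0,"linear":[0,0,-0.6],"twist":0},{"jaw":0,"linear":[0,0,-1],"twist":0},{"jaw":0,"linear":[0,0,-3.5],"twist":0},{"jaw":0,"linear":[0,0,-4],"twist":0},{"jaw":0,"linear":[0,0,-4],"twist":0},{"jaw":0,"linear":[0,0,-3],"twist":0},{"jaw":0,"linear":[0,0,0],"twist":0},{"jaw":0,"linear":[0,0,0],"twist":0},{"jaw":0,"linear":[0,0,0],"twist":0}]'
python3 -c "
from h import *
c=cams.camera('side'); cv2.imwrite('pics/s5.png',cv2.resize(c['color'][120:320,160:400],None,fx=3,fy=3))"
```

```text
time: 12.38
position: [0.4417, 0.3306, 0.2275]
tool_rot: [-0.031, 1.0, 0.0, -0.0]
ft_force: [-0.4, -0.9, 0.3]
grip_width: 0.0004
grip_force: 0.0
```

View pics/s5.png

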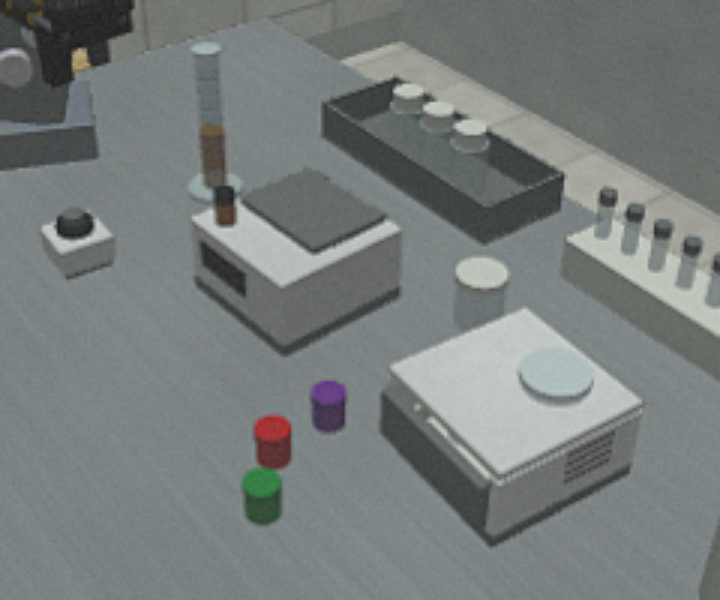

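The side view shows the drawer flush at (435,470), the cover flat at (315,208), the button up at (75,222), and nothing else moved.

```bash
python3 -c "
from rig import robot
print(robot.hand_in())"
```

```text
the job is handed in; nothing more can be done
None
```

I pushed the drawer home, closed the cover gently, pressed and released the start button, and handed the job in after about 12.4 s of the 48 s allowed. The final picture shows all three as they should be and nothing else moved. The jar can't be seen inside the closed drawer, and the hand-in gave no verdict.

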